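# Lay up the buoy inflator for storage

### The job

Lay up the buoy inflator for storage: slide every used filter up off its post and put it in the waste carton, press the blanking plug fully home in the rectangular socket so that its flange sits flat on the block, and screw the red cap onto the filler neck - turn it backward until it drops into the thread start, then forward until it is fully home and level. Do not disturb the bolt bin or the orange float.

Things in the scene. Friction and masses are not known exactly. Their poses are not given: they have to be found in the camera images.
- inflator: Buoy inflator, fixed to the bench: blue housing 130 (x) x 280 (y) x 60 mm high, origin at the centre of its underside; a grey motor barrel on its +x side reaches to x = 150 mm, 85 mm high. On top: the oil filler neck (at x = -15, y = +75 mm) and a grey socket block (at x = -15, y = -75 mm), 85 (x) x 75 (y) x 32 mm high.
- neck (a point): Foot of the aluminium filler neck, on its axis, 60 mm above the bench. Neck 52 mm in diameter, 36 mm high, three-start right-hand thread of 64 mm outer diameter. A cap set on it at random rests on the thread, its lower edge 20 to 28 mm above this point; dropped into the thread starts, 14.5 mm; fully home against the stop, 9.3 mm.
- neck_top (a point): Mouth of the neck, 36 mm above its foot. From resting on the thread the cap must go backward (anticlockwise from above) by at most 120 degrees to drop, free to fall or lightly pressed; then forward (clockwise) 65 to 95 degrees to the stop, winding down 5 mm. Stops in the thread block going forward before the drop, or further backward after it.
- cap: Red screw cap, 76 mm in diameter, 68 mm high, 160 g, loose on the bench, open side down. Origin at the centre of its lower edge. Skirt and top plate 34.5 mm high; on it a wing grip 66 mm long (x), 16 mm thick (y), 34 mm high. Three lugs inside the lower edge run in the thread. Fingers around the wing with some 3 mm of play still turn it and leave it free to fall.
- socket (a point): Centre of the mouth of the rectangular socket hole, level with the socket block's top (92 mm above the bench). Hole 47 mm along the inflator's x, 37 mm along its y, 32 mm deep, edges slightly bevelled.
- plug: Blanking plug, 140 g, loose on the bench, standing on its shank; origin at the centre of the shank underside. Black shank 44 (x) x 34 (y) x 26 mm high; a yellow flange 58 x 48 x 6 mm that lands on the socket block; a yellow wing grip 50 mm long (x), 16 mm thick (y), 34 mm high; 66 mm in all. It fits either way round.
- rack: Grey filter rack, fixed: base 180 x 180 x 20 mm high, origin at the centre of its underside, with four upright steel posts 16 mm in diameter, 60 mm high above the base, at x, y = +-50 mm. Each post holds a used filter or is empty.
- carton: Open waste carton of cardboard, fixed: 200 x 200 x 80 mm high outside, walls and floor 5 mm, origin at the centre of its underside; its sides lie along its x and y.
- filter1: Used string-wound filter cartridge, cream with grey windings: upright tube 50 mm in diameter, 90 mm long, bore 25 mm, 120 g; two to four of the four are there. Starts standing on the rack around a post, its foot 20 mm above the bench. Origin at the centre of one end (the lower at the start), z along its bore.
- filter1_mid (a point): Middle of filter1, on its axis, 45 mm from either end.
- filter2: Used string-wound filter cartridge, cream with grey windings: upright tube 50 mm in diameter, 90 mm long, bore 25 mm, 120 g; two to four of the four are there. Starts standing on the rack around a post, its foot 20 mm above the bench. Origin at the centre of one end (the lower at the start), z along its bore.
- filter2_mid (a point): Middle of filter2, on its axis, 45 mm from either end.
- filter3: Used string-wound filter cartridge, cream with grey windings: upright tube 50 mm in diameter, 90 mm long, bore 25 mm, 120 g; two to four of the four are there. Starts standing on the rack around a post, its foot 20 mm above the bench. Origin at the centre of one end (the lower at the start), z along its bore.
- filter3_mid (a point): Middle of filter3, on its axis, 45 mm from either end.
- filter4: Used string-wound filter cartridge, cream with grey windings: upright tube 50 mm in diameter, 90 mm long, bore 25 mm, 120 g; two to four of the four are there. Starts standing on the rack around a post, its foot 20 mm above the bench. Origin at the centre of one end (the lower at the start), z along its bore.
- filter4_mid (a point): Middle of filter4, on its axis, 45 mm from either end.
- bolt_bin: Bystander: green bin of bolts, 100 x 130 x 50 mm, loose; origin at the centre of its underside.
- line_float: Bystander: orange net float, 80 mm in diameter, 80 mm high, loose; origin at the centre of its underside.
Things that resemble listed ones, but are neither listed nor needed, are in the scene too. Leave any green or purple look-alike of the filter2 alone.

How it is judged (in metres and radians):
At the end, for the whole second after the job is handed in: All filters at rest with their middles inside the carton, below 85 mm; plug upright, 23 mm or more deep, within 4 mm of the hole centre; cap level within 0.06 rad, within 4 mm of the neck axis, lower edge under 11.2 mm above the neck foot (9.3 is home); all at rest (x of filter1_mid in the frame of carton between -0.095 and 0.095 m and y of filter1_mid in the frame of carton between -0.095 and 0.095 m and z of each of filter1_mid, filter2_mid, filter3_mid, filter4_mid in the frame of carton below 0.085 m and linear speed of each of filter1, filter2, filter3, filter4, cap, plug below 0.02 m/s and x of filter2_mid in the frame of carton between -0.095 and 0.095 m and y of filter2_mid in the frame of carton between -0.095 and 0.095 m and x of filter3_mid in the frame of carton between -0.095 and 0.095 m and y of filter3_mid in the frame of carton between -0.095 and 0.095 m and x of filter4_mid in the frame of carton between -0.095 and 0.095 m and y of filter4_mid in the frame of carton between -0.095 and 0.095 m and horizontal distance between cap and neck below 0.004 m and z of cap in the frame of neck below 0.0112 m and angle between each of cap, plug's own z axis and vertical below 0.06 rad and horizontal distance between plug and socket below 0.004 m and z of plug in the frame of socket below -0.023 m); the robot touches nothing.
It fails at once if a bystander (bolt bin or float) is moved more than 30 mm (distance of any of bolt_bin, line_float from where it was at the start of the episode above 0.03 m).
Of filter1, filter2, filter3, filter4 only 2 to 4 are there at a start; the rules pass over those that are not, and their reading is None.
At some moment in a run one of cap, plug may be knocked a few centimetres aside while the robot is not near it.
It also fails if it takes over 210 s, if anything falls off the work surface, if the arm or the gripper's body presses on something with over 40 N, if the wrist force passes 120 N, or if a joint passes its speed limit or range.

### The arm

A 6-joint arm with a two-finger parallel gripper is mounted at the origin on the work surface. World frame = base frame: x ahead of the robot, y to its left, z up, the work surface at z = 0. Lengths are in mm, angles in rad, forces in N, time in s.
With the tool pointing down it reaches from about 300 to 775 mm from the base axis. Payload 14.6 kg.
Tool frame: the origin (TCP) lies between the finger pads; the fingertips stand 19 mm ahead of it and the grasp point (between the pads) is the TCP; z points along the fingers, y is the line along which they close (so a half turn about z gives the same grasp; the last joint's range is limited). The gripper opens to 94 mm and grips with 3 to 60 N. Pads are 16 mm wide; open, the fingers measure 119 mm over their backs; the gripper's body (75 mm by 177 mm) begins 78 mm behind the grasp point.
Start: joints at [-0.067, 0.3, 1.521, -0, 1.321, -0.067], TCP at [549.99, -0.002, 224.446] pointing down, gripper open.
Joint ranges: [-3.03, 3.03], [-0.79, 2.21], [0.23, 2.52], [-1.04, 4.18], [0, 3.07], [-2.55, 2.55]. Speed limits (rad/s): [2.22, 2.22, 2.57, 3.14, 3.14, 3.14].

### API

Orientations are given as [roll, pitch, yaw] about the fixed x, y, z axes, in that order (R = Rz(yaw) Ry(pitch) Rx(roll)).
In Python, from cell import monitor, imaging, job, find_in, trace gives the robot as it stands. The module is installed in compiled form; this text tells all that it offers.
- The arm moves only by the tool arm_command, never from a script. Its argument "steps" is a list of rows, each a list of 5 numbers: the opening, from 0 (shut) to 1 (fully open), then the shift along the tool's x, y, z in mm, then the turn about the tool's z in degrees. In form: [[gripper, dx, dy, dz, turn], ...]. A call has 1 to 20 rows; each row is the pose to reach, as a shift and turn from the pose commanded when the call began, along the tool's axes at that moment; what a row does not reach only later rows make up. A row lasts 1/8 s, in which the tool goes at most 62.5 mm and 10.7 degrees, less where a joint would pass 70% of its speed; a pose out of reach is approached as far as the arm can. A call with a gripper value outside its range is refused whole. The fingers move at their own pace and stop on an object; "force" is the grip in N (left out, the last holds). Time passes only in rows, so rows that repeat a pose let the fingers close. It gives the time, the measured TCP pose, the force, the opening and the grip force at its end, in the units of the state.
- monitor.read_state(): the state, without advancing time (a new reading comes with each control period).
- imaging.camera(name): name is "scene" or "side" or "wrist"; returns a dict with "img" (420x560x3 uint8, red, green, blue), "mtx" (3x3 intrinsics, pixels), "D" ([k1, k2, p1, p2, k3] as OpenCV has them; the pictures are not rectified), "view" (4x4, takes a point from world to camera coordinates). Camera axes: x right, y down, z forward; pixel columns grow to the right and rows downward; lengths in mm; the calibration is good to about 2 mm. A picture is of the moment at which its call begins. There is no depth.
- job.sign_off(): hands the job in; it is judged then, once.
Trained networks look in a picture, given as the dict that the camera call returned (one of the last four; its "shot" number tells which), for a name from the list of things; names that differ only in an ending like _2 or _b are one class to them, and where a whole thing is asked for, a point or a joint stands for the part that bears it (a point fixed in the world has none). Each returns a list of dicts, best first, with "p" (0 to 1); they miss things now and then, are a little off and sometimes report something else, mostly with a low value. They report only what shows in the picture. A call takes as long as a camera call. They do not tell look-alikes from the thing itself.
- find_in(picture, target): "rect" ([centre column, centre row, width, height] in pixels, round what is visible of it).
- trace(picture, target): "region" (420x560 bool, what is visible of it) and "rect" ([centre column, centre row, width, height] in pixels, round what is visible of it).
The state is a dict: "clock": time; "joints": joint angles; "qd": joint speeds; "effort": joint torques, N m; "eef_pos": TCP position; "eef_rot": TCP orientation; "wrist_force": force on the tool from outside, world axes, zero at the start; "moment": the same for the moment, N m; "finger_gap": finger opening in mm; "finger_force": force on a finger pad.
Only numpy, scipy, OpenCV 4.12 (cv2) and the standard library are available. Lean on these libraries where they do the work, as an engineer would, in place of code of your own. Each camera call takes 0.05 s, during which the arm holds its last target. There are 200 camera calls.

## Working session

There is one attempt and no reset: what is moved stays moved. The work goes in short steps, Python scripts to look and compute and a tool call to move; the robot and the scene stay as the last step left them, time stands still between calls to the robot, and variables do not carry over. Pictures are saved under pics/ and viewed, at most 16 in all, crops included, and the job is handed in when it is done.

Besides the shell and the picture viewer there is one more tool, called after "Emit:" as a command line: name --pt "numbers of a row" for each row, then --argument value for the rest. arm_command: Moves the arm, as the interface text tells. Its arguments: {"type":"object","properties":{"steps":{"type":"array","items":{"type":"array","items":{"type":"number"}}},"force":{"type":"number"}},"required":["steps"]}

```bash
mkdir -p pics
cat > h.py <<'E'
import numpy as np,cv2,json
from cell import monitor,imaging,job,find_in,trace
def cam(n): return imaging.camera(n)
def save(c,f): cv2.imwrite('pics/'+f,c['img'][:,:,::-1])
def ray(c,px):
    u=cv2.undistortPoints(np.array([[px]],float),np.array(c['mtx'],float),np.array(c['D'],float))[0,0]
    V=np.array(c['view']);R=V[:3,:3];t=V[:3,3]
    return -R.T@t, R.T@np.array([u[0],u[1],1])
def onz(c,px,z):
    o,d=ray(c,px); return (o+d*(z-o[2])/d[2])[:2].round(1)
def proj(c,P):
    V=np.array(c['view']);r=cv2.Rodrigues(V[:3,:3])[0]
    return cv2.projectPoints(np.array(P,float).reshape(-1,1,3),r,V[:3,3].astype(float),np.array(c['mtx'],float),np.array(c['D'],float))[0][:,0]
E
python3 - <<'E'
from h import *
ims=[]
for n in ['scene','side','wrist']:
    c=cam(n); save(c,n+'0.png')
    V=np.array(c['view']); print(n,(-V[:3,:3].T@V[:3,3]).round(),V[2,:3].round(2))
    for t in ['inflator','cap','plug','rack','carton','filter1','bolt_bin','line_float','neck','socket']:
        try: print(t,[(np.round(d['rect']).astype(int).tolist(),round(d['p'],2)) for d in find_in(c,t) if d['p']>.2])
        except Exception as e: print(t,e)
print(monitor.read_state())
E
```

```text
scene [ 856. -594.  934.] [-0.35  0.54 -0.77]
inflator [([337, 251, 110, 96], 0.65)]
cap [([280, 201, 24, 30], 0.59), ([242, 248, 25, 26], 0.3)]
plug [([242, 249, 22, 26], 0.81), ([340, 165, 81, 72], 0.67), ([182, 305, 28, 37], 0.45)]
rack [([211, 315, 95, 77], 0.55)]
carton [([340, 167, 77, 73], 0.57)]
filter1 [([206, 275, 25, 34], 0.92), ([148, 248, 25, 30], 0.8), ([181, 304, 30, 36], 0.67), ([201, 236, 20, 30], 0.65), ([176, 261, 23, 36], 0.64), ([147, 280, 27, 34], 0.58)]
bolt_bin [([393, 205, 50, 48], 0.87)]
line_float [([302, 348, 33, 39], 0.65), ([242, 246, 25, 24], 0.57)]
neck [([338, 249, 110, 97], 0.82)]
socket [([338, 250, 113, 91], 0.74)]
side [446. 848. 979.] [ 0.03 -0.69 -0.72]
inflator [([221, 239, 94, 88], 0.87)]
cap [([315, 256, 23, 25], 0.82)]
plug [([304, 200, 23, 20], 0.79)]
rack [([292, 170, 51, 40], 0.78)]
carton [([274, 331, 100, 106], 0.67)]
filter1 [([342, 146, 15, 22], 0.75), ([369, 165, 19, 28], 0.75), ([307, 142, 14, 26], 0.71), ([308, 163, 20, 34], 0.66), ([341, 187, 20, 33], 0.61), ([338, 166, 20, 25], 0.51)]
bolt_bin [([189, 311, 60, 61], 0.76)]
line_fl
[... 585 characters left out ...]
1.65, 'joints': array([-6.66190393e-02,  2.99901502e-01,  1.52099719e+00, -4.70645496e-06,
        1.32072819e+00, -6.66082679e-02]), 'qd': array([-4.91702187e-04,  8.15585095e-06,  4.10985673e-04, -1.02957611e-03,
       -9.50716940e-04, -5.19678324e-04]), 'effort': array([ 5.34439096e-04, -5.31660998e+01, -3.52916050e+01,  7.08851684e-02,
        2.13304313e-02, -9.97287884e-05]), 'eef_pos': array([ 5.49984327e+02, -1.35093876e-02,  2.24445946e+02]), 'eef_rot': array([-3.14155820e+00,  2.27179271e-06,  1.57078672e+00]), 'wrist_force': array([ 0.61405612, -0.21145417, -0.37676856]), 'moment': array([ 0.05115961,  0.01223809, -0.00710694]), 'finger_force': 0.0, 'finger_gap': 94.116644146567}
```

View pics/scene0.png

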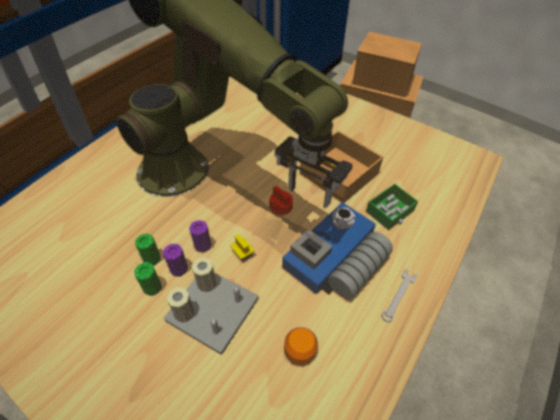

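View pics/side0.png

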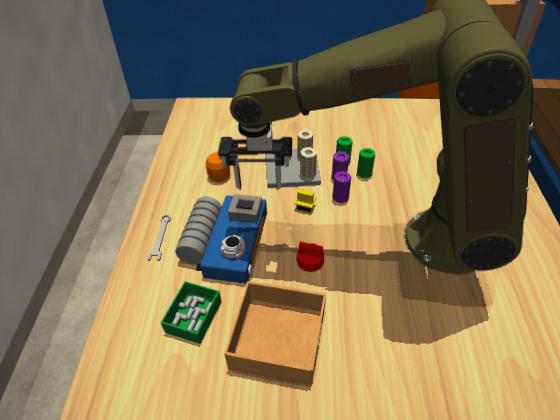

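```bash
cat >> h.py <<'E'
from scipy.optimize import minimize
def box(cx,cy,z0,sx,sy,h):
    return np.array([[cx+a*sx/2,cy+b*sy/2,z0+e*h] for a in(-1,1) for b in(-1,1) for e in(0,1)])
def cyl(cx,cy,z0,r,h):
    t=np.linspace(0,2*np.pi,24,endpoint=False)
    return np.vstack([np.c_[cx+r*np.cos(t),cy+r*np.sin(t),0*t+z] for z in(z0,z0+h)])
M=dict(cap=[cyl(0,0,0,38,34.5),box(0,0,34.5,66,16,33.5)],
 plug=[box(0,0,0,44,34,26),box(0,0,26,58,48,6),box(0,0,32,50,16,34)],
 filter=[cyl(0,0,20,25,90)],carton=[box(0,0,0,200,200,80)],rack=[box(0,0,0,180,180,20)]+[cyl(a,b,20,8,60) for a in(-50,50) for b in(-50,50)],
 line_float=[cyl(0,0,0,40,80)],bolt_bin=[box(0,0,0,100,130,50)])
def sil(c,model,p,z=0,S=4):
    x,y,a=p; R=np.array([[np.cos(a),-np.sin(a)],[np.sin(a),np.cos(a)]])
    m=np.zeros((420*S,560*S),np.uint8)
    for q in model:
        w=np.c_[q[:,:2]@R.T+[x,y],q[:,2]+z]
        cv2.fillConvexPoly(m,cv2.convexHull(((proj(c,w)+.5)*S-.5).round().astype(np.int32)),1)
    return m>0
def fit(views,model,p0,yaws=(0,),z=0,S=4):
    """views: list of (cam,mask)"""
    ms=[(c,cv2.resize(m.astype(np.uint8),None,fx=S,fy=S,interpolation=cv2.INTER_NEAREST)>0) for c,m in views]
    def f(p):
        return sum(1-(s&m).sum()/max(1,(s|m).sum()) for c,m in ms for s in [sil(c,model,p,z,S)])/len(ms)
    best=None
    for y in yaws:
        r=minimize(f,[p0[0],p0[1],y],method='Nelder-Mead',options=dict(initial_simplex=[[p0[0],p0[1],y],[p0[0]+12,p0[1],y],[p0[0],p0[1]+12,y],[p0[0],p0[1],y+.25]],xatol=.1,fatol=1e-4,maxiter=150))
        if best is None or r.fun<best.fun: best=r
    return best.x.round(3),round(best.fun,3)
def reg(c,n,near,tol=25):
    for d in trace(c,n):
        if np.hypot(d['rect'][0]-near[0],d['rect'][1]-near[1])<tol: return d['region']
E
python3 - <<'E'
from h import *
a=cam('scene');b=cam('side')
Y=np.linspace(0,np.pi,5)[:4]; Q=np.array([-.5,0,.5])
for n,pa,pb,z,ys in [('cap',(280,201),(313,256),30,Y),('plug',(242,248),(304,200),30,Y),('filter',(204,275),(308,163),65,[0]),('filter',(180,304),(305,142),65,[0]),('carton',(340,167),(276,332),40,Q),('rack',(211,315),(292,165),10,Q),('line_float',(302,345),(217,167),40,[0]),('bolt_bin',(393,205),(190,312),25,Q)]:
    nn='filter1' if n=='filter' else n
    p0=onz(a,pa,z) if n not in('rack','cartn') else onz(b,pb,z)
    v=[(c,m) for c,m in((a,reg(a,nn,pa,15)),(b,reg(b,nn,pb,15))) if m is not None]
    print(n,p0,onz(b,pb,z),len(v),fit(v,M[n],p0,ys) if v else None)
E
```

```text
cap [412.6  75.5] [399.9  88.6] 2 (array([408.986,  81.959,   3.021]), np.float64(0.081))
plug [ 425.8 -136.1] [ 424.2 -135.5] 2 (array([ 4.24108e+02, -1.36542e+02, -3.23000e-01]), np.float64(0.09))
filter [ 414.1 -279.1] [ 411.  -275.7] 2 (array([ 4.13335e+02, -2.77066e+02,  9.20000e-02]), np.float64(0.069))
filter [ 420.8 -377.1] [ 420.2 -391.5] 2 (array([ 4.24517e+02, -3.78107e+02,  9.00000e-02]), np.float64(0.228))
carton [496.8 316. ] [493.  331.2] 2 (array([ 4.90423e+02,  3.27477e+02, -1.70000e-01]), np.float64(0.213))
rack [ 464.8 -331.7] [ 464.8 -331.7] 2 (array([ 4.68756e+02, -3.23284e+02,  1.11000e-01]), np.float64(0.401))
line_float [ 722.  -281.2] [ 718.  -282.1] 2 (array([ 7.20783e+02, -2.87902e+02,  1.34000e-01]), np.float64(0.245))
bolt_bin [716.4 276.1] [714.3 271.9] 2 (array([ 7.11915e+02,  2.69248e+02, -2.87000e-01]), np.float64(0.049))
```

View pics/wrist0.png

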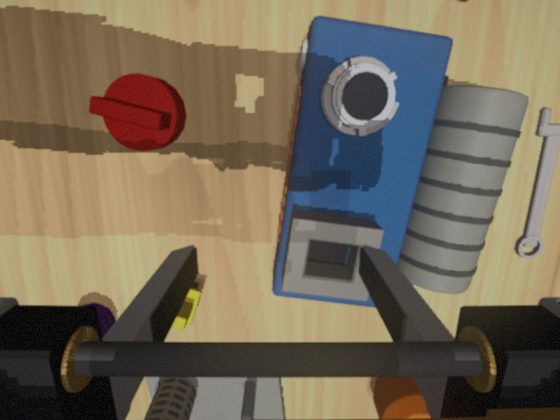

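The scene view shows two cream filters on the rack at (204,275) and (180,304), plus green and purple look-alikes beside it, the yellow plug at (242,248) and the red cap at (280,201). The side view agrees, with the carton at (276,332). The wrist view shows the neck mouth at (364,96), the socket hole at about (332,260) and the cap at (143,112). I'll hover over the rack next to refine the filter positions.

Emit:
arm_command --pt "1 -310 -120 0 0" --pt "1 -310 -120 0 0" --pt "1 -310 -120 0 0" --pt "1 -310 -120 0 0" --pt "1 -310 -120 0 0" --pt "1 -310 -120 0 0" --pt "1 -310 -120 0 0" --pt "1 -310 -120 0 0" --pt "1 -310 -120 0 0" --force 25

```text
clock: 3.68
eef_pos: [430.6, -308.8, 224.5]
eef_rot: [3.141, 0.0, 1.573]
wrist_force: [-0.2, -0.2, 0.1]
finger_gap: 93.9
finger_force: 0.0
```

Run:
```python
from h import *
s=monitor.read_state();print(s['clock'],s['eef_pos'],s['eef_rot'])
c=cam('wrist');save(c,'w1.png')
for n in('filter1','rack','plug'):
    for d in trace(c,n):
        if d['p']>.3:
            print(n,np.round(d['rect']),round(d['p'],2), onz(c,d['rect'][:2],65))
            if n=='filter1': print(fit([(c,d['region'])],M['filter'],onz(c,d['rect'][:2],65),S=2))
```

```text
3.675 [ 430.64256166 -308.83831937  224.53522619] [3.14148265e+00 1.21433617e-05 1.57260009e+00]
filter1 [272. 267.  58.  83.] 0.86 [ 424.2 -381.3]
(array([ 4.22531e+02, -3.77657e+02,  1.45000e-01]), np.float64(0.056))
filter1 [256. 170.  63.  71.] 0.84 [ 408.4 -279.7]
(array([ 4.12673e+02, -2.76733e+02,  1.80000e-01]), np.float64(0.082))
filter1 [ 66. 193. 102.  65.] 0.8 [ 219.2 -302.1]
(array([ 2.30351e+02, -2.98055e+02,  4.30000e-02]), np.float64(0.086))
filter1 [145. 251.  86.  77.] 0.58 [ 292.2 -364.1]
(array([ 2.95903e+02, -3.58983e+02,  1.96000e-01]), np.float64(0.09))
filter1 [142.  56.  92.  76.] 0.58 [ 309.2 -177.9]
(array([ 3.14533e+02, -1.83332e+02,  3.10000e-02]), np.float64(0.079))
filter1 [152. 175.  85.  69.] 0.57 [ 307.4 -283.9]
(array([ 3.13166e+02, -2.77830e+02,  1.93000e-01]), np.float64(0.058))
rack [307. 193. 173. 163.] 0.67 [ 458.9 -301.5]
plug [271.  26.  68.  50.] 0.75 [ 423.5 -153.6]
```

View pics/w1.png

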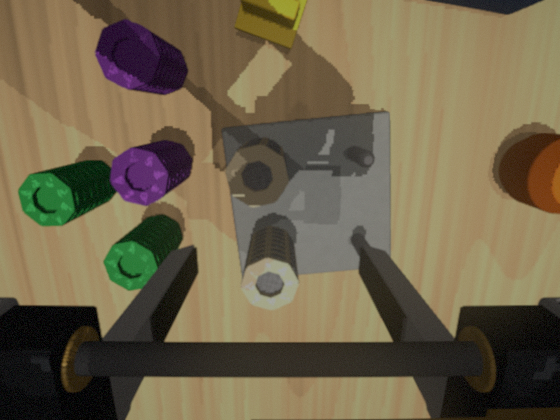

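The wrist view shows filter A at (257,170) and filter B at (271,270). The look-alikes stand at x ≤ 313, with 15 mm or more of clearance. Grasping filter A.

Emit:
arm_command --pt "0.75 33 -17 0 0" --pt "0.75 33 -17 30 0" --pt "0.75 33 -17 80 0" --pt "0.75 33 -17 120 0" --pt "0.75 33 -17 136 0" --pt "0.75 33 -17 136 0" --pt "0.4 33 -17 136 0" --pt "0.4 33 -17 136 0" --pt "0.4 33 -17 136 0" --pt "0.4 33 -17 136 0" --pt "0.4 33 -17 110 0" --pt "0.4 33 -17 60 0" --pt "0.4 33 -17 10 0" --pt "0.4 33 -17 -10 0" --pt "0.4 33 -17 -10 0" --force 25

```text
clock: 5.75
eef_pos: [413.3, -277.2, 235.7]
eef_rot: [3.139, 0.002, 1.571]
wrist_force: [0.3, 0.2, -1.3]
finger_gap: 51.8
finger_force: 25.0
```

Emit:
arm_command --pt "0.4 560 77 0 0" --pt "0.4 560 77 0 0" --pt "0.4 560 77 0 0" --pt "0.4 560 77 0 0" --pt "0.4 560 77 0 0" --pt "0.4 560 77 0 0" --pt "0.4 560 77 0 0" --pt "0.4 560 77 0 0" --pt "0.4 560 77 0 0" --pt "0.4 560 77 0 0" --pt "0.4 560 77 0 0" --pt "0.4 560 77 0 0" --pt "0.4 560 77 0 0"

```text
clock: 7.38
eef_pos: [490.2, 282.0, 234.6]
eef_rot: [3.141, -0.0, 1.569]
wrist_force: [0.3, 0.0, -0.9]
finger_gap: 51.8
finger_force: 25.0
```

Run:
```python
from h import *
s=monitor.read_state();print(s['clock'],s['eef_pos'],s['eef_rot'],s['finger_gap'])
c=cam('scene');save(c,'s2.png')
w=cam('wrist')
b=cam('side')
V=[]
for q,near in((c,(340,167)),(b,(276,332))):
    for d in trace(q,'carton')[:2]: print(np.round(d['rect']),d['p'])
cv2.imwrite('pics/sw2.png',np.hstack([cv2.resize(i['img'][:,:,::-1],(400,300)) for i in (b,w)]))
```

```text
7.375 [490.16906682 281.98265323 234.6081869 ] [ 3.14136231e+00 -6.84321249e-05  1.56934041e+00] 51.83516854437276
[340. 169.  81.  69.] 0.55
[341. 133.  20.  33.] 0.42
[276. 332. 101. 105.] 0.96
```

View pics/sw2.png

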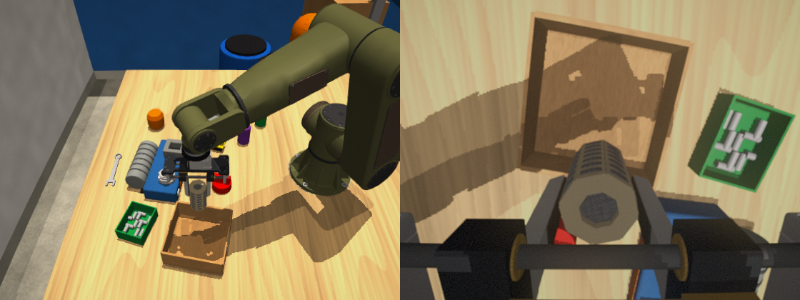

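Run:
```python
from h import *
c=cam('wrist')
P=[onz(c,(1.4*x,1.4*y),80) for x,y in((135,12),(290,42),(120,168))]
print(P,(P[1]+P[2])/2)
```

```text
[array([414. , 444.1]), array([601.3, 411.3]), array([378.9, 247.3])] [490.1 329.3]
```

The carton is centred at about (490,328) with yaw −0.17, and the held filter is over it. Lowering and releasing.

Emit:
arm_command --pt "0.4 0 0 50 0" --pt "0.4 0 0 100 0" --pt "0.4 0 0 140 0" --pt "0.4 0 0 156 0" --pt "0.4 0 0 158 0" --pt "0.4 0 0 158 0" --pt "0.65 0 0 158 0" --pt "0.65 0 0 158 0" --pt "0.65 0 0 158 0" --pt "0.65 0 0 100 0" --pt "0.65 0 0 50 0" --pt "0.65 0 0 0 0" --pt "0.75 -500 -50 0 0" --pt "0.75 -500 -50 0 0" --pt "0.75 -500 -50 0 0" --pt "0.75 -500 -50 0 0" --pt "0.75 -660 -67 0 0" --pt "0.75 -660 -67 0 0" --pt "0.75 -660 -67 0 0" --pt "0.75 -660 -67 0 0"

```text
clock: 10.18
eef_pos: [439.1, -216.5, 234.9]
eef_rot: [3.141, 0.0, 1.571]
wrist_force: [1.3, -0.0, -0.4]
finger_gap: 70.7
finger_force: 0.0
```

Run:
```python
from h import *
s=monitor.read_state();print(s['clock'],s['eef_pos'],s['eef_rot'],s['finger_gap'])
```

```text
10.175 [ 439.08229117 -216.51094597  234.88043304] [3.14082368e+00 4.30024389e-04 1.57073898e+00] 70.70574744358434
```

Emit:
arm_command --pt "0.75 -161 -16 0 0" --pt "0.75 -161 -16 0 0" --pt "0.75 -161 -16 0 0" --pt "0.75 -161 -16 0 0" --pt "0.75 -161 -16 30 0" --pt "0.75 -161 -16 30 0"

```text
clock: 10.92
eef_pos: [423.3, -374.1, 203.0]
eef_rot: [-3.139, -0.003, 1.571]
wrist_force: [0.3, -0.2, -0.1]
finger_gap: 70.6
finger_force: 0.0
```

Emit:
arm_command --pt "0.75 0 0 0 0" --pt "0.75 0 0 60 0" --pt "0.75 0 0 60 0" --pt "0.75 0 0 60 0"

```text
clock: 11.42
eef_pos: [424.4, -376.0, 147.0]
eef_rot: [3.14, 0.002, 1.571]
wrist_force: [1.2, -0.4, 1.2]
finger_gap: 70.4
finger_force: 0.0
```

Correcting by about 1–2 mm, then descending, gripping and lifting.

Emit:
arm_command --pt "0.75 -2 -1 40 0" --pt "0.75 -2 -1 57 0" --pt "0.75 -2 -1 57 0" --pt "0.75 -2 -1 57 0" --pt "0.4 -2 -1 57 0" --pt "0.4 -2 -1 57 0" --pt "0.4 -2 -1 57 0" --pt "0.4 -2 -1 57 0" --pt "0.4 -2 -1 30 0" --pt "0.4 -2 -1 -30 0" --pt "0.4 -2 -1 -85 0" --pt "0.4 -2 -1 -92 0" --pt "0.4 -2 -1 -92 0"

```text
clock: 13.05
eef_pos: [422.5, -377.3, 235.8]
eef_rot: [-3.141, -0.0, 1.571]
wrist_force: [0.2, 0.1, -2.7]
finger_gap: 52.6
finger_force: 25.0
```

Emit:
arm_command --pt "0.4 560 57 0 0" --pt "0.4 560 57 0 0" --pt "0.4 560 57 0 0" --pt "0.4 560 57 0 0" --pt "0.4 560 57 0 0" --pt "0.4 560 57 0 0" --pt "0.4 560 57 0 0" --pt "0.4 560 57 0 0" --pt "0.4 745 75 0 0" --pt "0.4 745 75 0 0" --pt "0.4 745 75 0 0" --pt "0.4 745 75 0 0" --pt "0.4 745 75 0 0" --pt "0.4 745 75 0 0" --pt "0.4 745 75 0 0" --pt "0.4 745 75 0 0"

```text
clock: 15.05
eef_pos: [497.9, 366.6, 236.7]
eef_rot: [3.141, -0.0, 1.569]
wrist_force: [-0.2, -0.0, -1.5]
finger_gap: 52.7
finger_force: 25.0
```

Emit:
arm_command --pt "0.4 0 0 50 0" --pt "0.4 0 0 100 0" --pt "0.4 0 0 140 0" --pt "0.4 0 0 158 0" --pt "0.4 0 0 158 0" --pt "0.4 0 0 158 0" --pt "0.65 0 0 158 0" --pt "0.65 0 0 158 0" --pt "0.65 0 0 158 0" --pt "0.65 0 0 100 0" --pt "0.65 0 0 50 0" --pt "0.65 0 0 0 0" --pt "0.65 -270 -78 0 0" --pt "0.65 -270 -78 0 0" --pt "0.65 -270 -78 0 0" --pt "0.65 -270 -78 0 0" --pt "0.65 -270 -78 0 0" --pt "0.65 -270 -78 0 0" --pt "0.65 -270 -78 0 0" --pt "0.65 -270 -78 0 0"

```text
clock: 17.55
eef_pos: [419.8, 98.3, 236.3]
eef_rot: [-3.141, -0.0, 1.572]
wrist_force: [-0.1, -0.2, 0.1]
finger_gap: 61.2
finger_force: 0.0
```

Run:
```python
from h import *
s=monitor.read_state();print(s['clock'],s['eef_pos'],s['eef_rot'],s['finger_gap'])
a=cam('scene');b=cam('side');c=cam('wrist');save(c,'w3.png')
im=np.hstack([cv2.resize(i['img'][:,:,::-1],(400,300)) for i in (b,c)]);cv2.imwrite('pics/sw3.png',im)
Y=np.linspace(0,np.pi,7)[:6]
for n in('cap','plug'):
  for q in(a,b,c):
    for d in trace(q,n):
      if d['p']>.5: print(n,np.round(d['rect']),round(d['p'],2),fit([(q,d['region'])],M[n],onz(q,d['rect'][:2],25),Y,S=2))
```

```text
17.55 [419.78480427  98.29166809 236.34939672] [-3.14132424e+00 -5.91952998e-05  1.57188877e+00] 61.19869007321276
cap [280. 200.  23.  30.] 0.71 (array([411.381,  80.539,   2.806]), np.float64(0.03))
cap [312. 258.  26.  28.] 0.57 (array([406.759,  80.88 ,   2.87 ]), np.float64(0.045))
cap [271. 204.  67.  76.] 0.79 (array([ 4.09462e+02,  8.20380e+01, -1.94000e-01]), np.float64(0.022))
plug [242. 247.  26.  27.] 0.91 (array([ 424.604, -136.112,    2.821]), np.float64(0.068))
plug [306. 200.  23.  22.] 0.87 (array([ 421.213, -137.984,    2.843]), np.float64(0.096))
plug [283. 363.  39.  56.] 0.95 (array([ 4.23476e+02, -1.35557e+02, -4.07000e-01]), np.float64(0.791))
```

View pics/sw3.png

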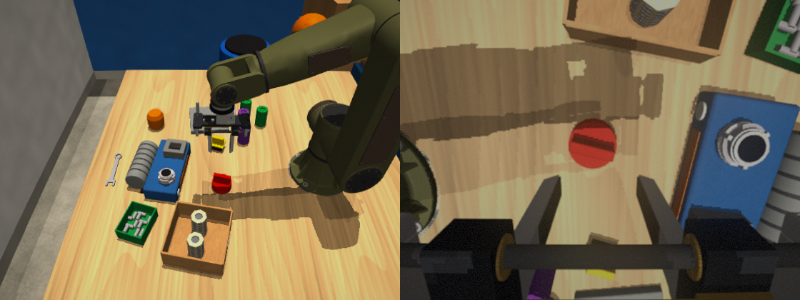

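Both filters stand in the carton. The cap is at (592,143) in the right half of the picture. I need its wing angle and a precise inflator pose, so I'm enlarging crops.

Run:
```python
import cv2,numpy as np
i=cv2.imread('pics/w3.png'); a=cv2.resize(i[155:255,220:320],(400,400),interpolation=cv2.INTER_CUBIC)
j=cv2.imread('pics/wrist0.png'); b=cv2.resize(j[0:320,260:460],(375,600))
o=np.zeros((600,780,3),np.uint8);o[:400,:400]=a;o[:,400:775]=b
cv2.imwrite('pics/crop3.png',o)
```

```text
(no output)
```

View pics/crop3.png

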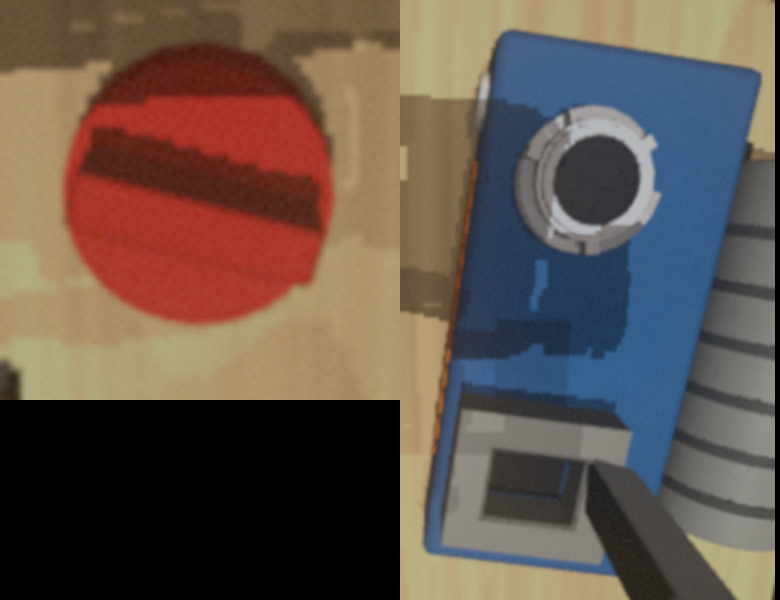

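```bash
cat >> h.py <<'E'
def infl(c,pts):
    """fit x,y,yaw of the inflator to labelled (local xyz, pixel)"""
    from scipy.optimize import least_squares
    L=np.array([p[0] for p in pts],float);U=np.array([p[1] for p in pts],float)
    def W(p): 
        R=np.array([[np.cos(p[2]),-np.sin(p[2])],[np.sin(p[2]),np.cos(p[2])]])
        return np.c_[L[:,:2]@R.T+p[:2],L[:,2]]
    r=least_squares(lambda p:(proj(c,W(p))-U).ravel(),[610,20,-.15],loss='soft_l1')
    return r.x,(proj(c,W(r.x))-U).round(1)
def loc(p,q):
    R=np.array([[np.cos(p[2]),-np.sin(p[2])],[np.sin(p[2]),np.cos(p[2])]]);return (R@np.array(q)+p[:2]).round(1)
E
python3 - <<'E'
from h import *
s=monitor.read_state();c=cam('wrist')
P=[onz(c,p,68) for p in((240,198),(299.5,212),(240,213),(298,225.8))]
print('wing',P,np.mean(P,0),[np.arctan2(*(P[i+1]-P[i])[::-1]) for i in(0,2)])
d=np.array([549.984,-.0135,224.446])-s['eef_pos']
V=np.array(c['view'],float);V[:3,3]-=V[:3,:3]@d;c=dict(c,view=V);print(-V[:3,:3].T@V[:3,3])
pts=[((-65,140,60),(316,17.6)),((65,140,60),(450.4,40)),((-65,-140,60),(276,293)),((-15,75,96),(365.1,96)),((-38.5,-56.5,92),(309.6,239.5)),((-38.5,-93.5,92),(303.2,277.3)),((8.5,-93.5,92),(352.3,281.6))]
p,r=infl(c,pts);print(p,r.tolist(),'neck',loc(p,(-15,75)),onz(c,(365.1,96),96),'socket',loc(p,(-15,-75)))
E
```

```text
wing [array([380.5,  97.2]), array([441.1,  82.4]), array([380.1,  81.3]), array([439.8,  67.5])] [410.375  82.1  ] [np.float64(-0.23953548204805414), np.float64(-0.22716582051447684)]
[549.62755627  81.94314918 386.11001444]
[ 6.25685181e+02  1.79724847e+01 -1.39871255e-01] [[-1.7, -3.4], [7.4, -1.7], [-5.0, 4.4], [0.3, 2.2], [0.7, 1.2], [0.7, -1.2], [-0.9, 0.5]] neck [621.3  94.3] [620.9  96. ] socket [600.4 -54.2]
```

Emit:
arm_command --pt "0.65 -16 -10 0 10" --pt "0.65 -16 -10 0 20" --pt "0.65 -16 -10 0 30" --pt "0.65 -16 -10 0 40" --pt "0.65 -16 -10 20 50" --pt "0.65 -16 -10 40 60" --pt "0.65 -16 -10 60 70" --pt "0.65 -16 -10 80 80" --pt "0.65 -16 -10 100 90" --pt "0.65 -16 -10 120 100" --pt "0.65 -16 -10 120 103.3" --pt "0.65 -16 -10 120 103.3" --pt "0.65 -16 -10 120 103.3"

```text
clock: 19.68
eef_pos: [409.8, 81.5, 116.7]
eef_rot: [-3.141, -0.0, -0.231]
wrist_force: [-0.8, -0.1, 0.1]
finger_gap: 60.8
finger_force: 0.0
```

Run:
```python
from h import *
s=monitor.read_state();print(s['clock'],s['eef_pos'],s['eef_rot'],s['joints'])
for n in('scene','side'):
    c=cam(n)
    for d in find_in(c,'cap')+find_in(c,'plug'):
        if d['p']>.5: print(np.round(d['rect']),round(d['p'],2),onz(c,d['rect'][:2],30))
```

```text
19.675 [409.78390104  81.54720625 116.6772368 ] [-3.14144362e+00 -4.45103274e-04 -2.30681561e-01] [ 1.08728821e-01  1.39831367e-01  1.99261345e+00 -9.04922300e-06
  1.00867851e+00  1.91021150e+00]
[280. 202.  25.  26.] 0.66 [417.2  71. ]
[241. 248.  24.  28.] 0.73 [ 422.4 -136.8]
[311. 258.  26.  31.] 0.94 [404.5  95.5]
[297. 203.  10.   8.] 0.55 [ 446.4 -123.5]
```

Emit:
arm_command --pt "0.65 0 0 40 0" --pt "0.65 0 0 58 0" --pt "0.65 0 0 58 0" --pt "0.65 0 0 58 0" --pt "0.1 0 0 58 0" --pt "0.1 0 0 58 0" --pt "0.1 0 0 58 0" --pt "0.1 0 0 58 0" --pt "0.1 0 0 58 0" --pt "0.1 0 0 58 0" --pt "0.1 0 0 0 0" --pt "0.1 0 0 -60 0" --pt "0.1 0 0 -120 0" --pt "0.1 0 0 -120 0" --force 25

```text
clock: 21.72
eef_pos: [410.9, 81.7, 240.0]
eef_rot: [-3.139, -0.007, -0.232]
wrist_force: [-0.0, -0.6, -3.5]
finger_gap: 15.7
finger_force: 25.0
```

Emit:
arm_command --pt "0.1 202 -62 0 0" --pt "0.1 202 -62 0 0" --pt "0.1 202 -62 0 0" --pt "0.1 202 -62 0 0" --pt "0.1 202 -62 0 0" --pt "0.1 202 -62 45 0" --pt "0.1 202 -62 45 0" --pt "0.1 202 -62 45 0"

```text
clock: 22.72
eef_pos: [620.5, 95.4, 192.8]
eef_rot: [-3.141, -0.001, -0.232]
wrist_force: [0.4, -0.2, -1.4]
finger_gap: 16.0
finger_force: 25.0
```

Run:
```python
from h import *
s=monitor.read_state();print(s['clock'],s['eef_pos'],s['eef_rot'],s['finger_gap'])
a=cam('scene');b=cam('side');w=cam('wrist')
ims=[]
for q,(x,y) in((a,(345,215)),(b,(230,245))): ims.append(cv2.resize(q['img'][y-75:y+75,x-70:x+70,::-1],(390,418),interpolation=cv2.INTER_CUBIC))
cv2.imwrite('pics/c4.png',np.hstack(ims)); 
for q in(a,b): print('neckaxis px at z60,96,190',proj(q,[[621,95.5,60],[621,95.5,96],[621,95.5,190]]).round(1).tolist())
v=[]
for q in(a,b):
    for d in trace(q,'cap'):
        if d['p']>.3: print(np.round(d['rect']),round(d['p'],2));
```

```text
22.725 [620.45492677  95.43008572 192.75346814] [-3.14132872e+00 -9.17587147e-04 -2.32044213e-01] 15.977868681089275
neckaxis px at z60,96,190 [[342.0, 220.7], [343.8, 212.9], [348.7, 190.6]]
neckaxis px at z60,96,190 [[232.6, 250.0], [231.3, 241.5], [227.5, 217.2]]
[345. 202.  32.  28.] 0.9
[231. 228.  28.  30.] 0.94
[221. 239.  88.  84.] 0.57
```

View pics/c4.png

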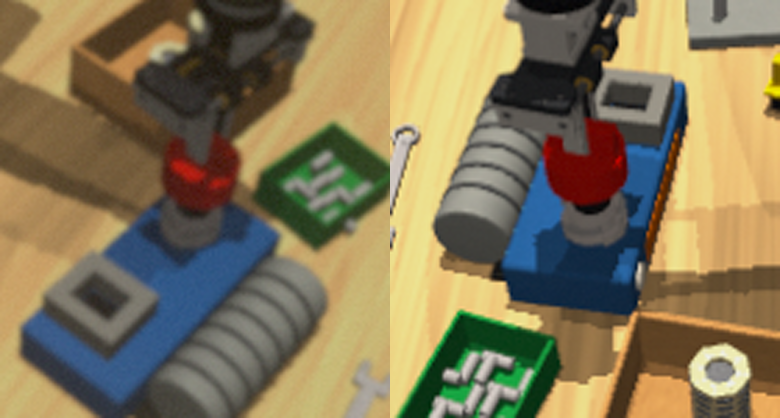

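Both views show the cap centred over the neck to within about 1 mm. Descending to just above contact.

Emit:
arm_command --pt "0.1 0 0 30 0" --pt "0.1 0 0 38 0" --pt "0.1 0 0 42 0" --pt "0.1 0 0 44 0" --pt "0.1 0 0 46 0" --pt "0.1 0 0 46 0"

```text
clock: 23.72
eef_pos: [620.6, 95.4, 145.7]
eef_rot: [-3.141, -0.0, -0.232]
wrist_force: [-0.1, 0.9, -1.9]
finger_gap: 15.8
finger_force: 25.0
```

Emit:
arm_command --pt "0.1 0 0 1 0" --pt "0.1 0 0 2 0" --pt "0.1 0 0 3 0" --pt "0.1 0 0 3 0"

```text
clock: 24.22
eef_pos: [620.9, 95.4, 144.5]
eef_rot: [-3.141, -0.002, -0.232]
wrist_force: [-6.9, -0.8, 14.0]
finger_gap: 16.0
finger_force: 25.0
```

Emit:
arm_command --pt "0.205 0 0 1 0" --pt "0.205 0 0 1 0" --pt "0.205 0 0 1 0" --pt "0.205 0 0 1 -10" --pt "0.205 0 0 1 -20" --pt "0.205 0 0 1 -30" --pt "0.205 0 0 1 -40" --pt "0.205 0 0 1 -40"

```text
clock: 25.22
eef_pos: [620.5, 95.4, 141.3]
eef_rot: [-3.142, 0.0, 0.465]
wrist_force: [-0.6, 0.1, 0.6]
finger_gap: 19.2
finger_force: 0.0
```

```bash
cat > st.py <<'E'
from h import *
s=monitor.read_state();print(s['clock'],s['eef_pos'].round(1),s['eef_rot'].round(3),s['finger_gap'],s['wrist_force'].round(1),s['moment'].round(2),s['joints'][5])
def both():
    v=[]
    for n in('scene','side'):
        q=cam(n)
        for d in trace(q,'cap'):
            if d['p']>.5: v.append((q,d['region'],d['rect']));break
    return v
v=both()
for q,m,r in v:
    ys=np.where(m)[0]; print(np.round(r,1), 'bottom',ys.max())
    u=[proj(q,M['cap'][0]+[620.5,95.4,60+z])[:,1].max().round(1) for z in(26,20,14.5,9.3)];print('exp bottom',u)
E
python3 st.py
```

```text
25.225 [620.5  95.4 141.3] [-3.142  0.     0.465] 19.198692096829674 [-0.6  0.1  0.6] [ 0.02  0.07 -0.03] 1.2000814890209721
[344.6 214.4  25.4  27.1] bottom 228
exp bottom [np.float64(225.3), np.float64(226.6), np.float64(227.8), np.float64(228.9)]
[233.5 243.9  32.   29.9] bottom 257
exp bottom [np.float64(254.9), np.float64(256.3), np.float64(257.6), np.float64(258.8)]
```

Emit:
arm_command --pt "0.205 0 0 0 -10" --pt "0.205 0 0 0 -20" --pt "0.205 0 0 0 -30" --pt "0.205 0 0 0 -30"

```text
clock: 25.92
eef_pos: [620.3, 95.3, 141.4]
eef_rot: [-3.141, 0.0, 0.987]
wrist_force: [-2.5, -0.3, 0.7]
finger_gap: 29.6
finger_force: 21.5
```

```bash
python3 st.py
```

```text
25.925 [620.3  95.3 141.4] [-3.141  0.     0.987] 29.595554496716467 [-2.5 -0.3  0.7] [-0.14  0.53 -0.47] 0.6783189994694475
[343.6 213.2  28.9  32. ] bottom 229
exp bottom [np.float64(225.3), np.float64(226.6), np.float64(227.8), np.float64(228.9)]
[232.4 244.7  26.8  27.9] bottom 257
exp bottom [np.float64(254.9), np.float64(256.3), np.float64(257.6), np.float64(258.8)]
```

The fingers are forced apart going backward, so the cap has dropped and is against its stop. Now turning forward.

Emit:
arm_command --pt "0.205 0 0 0 10" --pt "0.205 0 0 0 20" --pt "0.205 0 0 5 30" --pt "0.205 0 0 10 30" --pt "0.205 0 0 10 40" --pt "0.205 0 0 10 50" --pt "0.205 0 0 10 60" --pt "0.205 0 0 10 70" --pt "0.205 0 0 10 80" --pt "0.205 0 0 10 80"

```text
clock: 27.38
eef_pos: [620.5, 95.4, 131.2]
eef_rot: [3.142, -0.0, -0.403]
wrist_force: [-1.0, 0.3, -0.0]
finger_gap: 19.6
finger_force: 0.0
```

```bash
python3 st.py
```

```text
27.375 [620.5  95.4 131.2] [ 3.142 -0.    -0.403] 19.596452452709308 [-1.   0.3 -0. ] [ 0.09  0.06 -0.02] 2.067823210050742
[343.8 215.1  31.7  26.9] bottom 228
exp bottom [np.float64(225.3), np.float64(226.6), np.float64(227.8), np.float64(228.9)]
[232.8 242.7  31.5  27.6] bottom 257
exp bottom [np.float64(254.9), np.float64(256.3), np.float64(257.6), np.float64(258.8)]
```

Emit:
arm_command --pt "0.205 0 0 0 10" --pt "0.205 0 0 0 20" --pt "0.205 0 0 0 24" --pt "0.205 0 0 0 24" --pt "1 0 0 0 24" --pt "1 0 0 0 24" --pt "1 0 0 0 24" --pt "1 0 0 0 24" --pt "1 0 0 0 24" --pt "1 0 0 0 14" --pt "1 0 0 0 4" --pt "1 0 0 0 -6" --pt "1 0 0 0 -16" --pt "1 0 0 0 -26" --pt "1 0 0 0 -36" --pt "1 0 0 0 -46" --pt "1 0 0 0 -56" --pt "1 0 0 0 -66"

```text
clock: 29.82
eef_pos: [620.5, 95.4, 131.4]
eef_rot: [-3.142, 0.0, 0.751]
wrist_force: [-0.1, -0.0, -0.2]
finger_gap: 94.0
finger_force: 0.0
```

Emit:
arm_command --pt "1 0 0 0 -10" --pt "1 0 0 0 -20" --pt "1 0 0 0 -30" --pt "1 0 0 0 -40" --pt "1 0 0 0 -50" --pt "1 0 0 0 -60" --pt "1 0 0 0 -70" --pt "1 0 0 0 -80" --pt "1 0 0 0 -90" --pt "1 0 0 0 -90" --pt "0.205 0 0 0 -90" --pt "0.205 0 0 0 -90" --pt "0.205 0 0 0 -90" --pt "0.205 0 0 0 -90" --pt "0.205 0 0 0 -90" --pt "0.205 0 0 0 -90"

```text
clock: 31.82
eef_pos: [620.5, 95.4, 131.4]
eef_rot: [-3.142, -0.0, 2.316]
wrist_force: [-0.5, -0.3, 0.5]
finger_gap: 37.4
finger_force: 0.0
```

Emit:
arm_command --pt "0.205 0 0 0 10" --pt "0.205 0 0 0 20" --pt "0.205 0 0 0 30" --pt "0.205 0 0 0 30"

```text
clock: 32.33
eef_pos: [620.5, 95.4, 131.4]
eef_rot: [-3.142, -0.0, 1.793]
wrist_force: [0.3, -0.9, 0.4]
finger_gap: 19.2
finger_force: 0.0
```

Emit:
arm_command --pt "0.205 0 0 0 10" --pt "0.205 0 0 0 20" --pt "0.205 0 0 0 20"

```text
clock: 32.7
eef_pos: [620.6, 95.4, 131.6]
eef_rot: [3.141, 0.0, 1.449]
wrist_force: [0.2, -1.0, 0.3]
finger_gap: 22.6
finger_force: 35.6
```

```bash
cat >> st.py <<'E'
w=cam('wrist');save(w,'w%d.png'%int(s['clock']*10))
E
python3 st.py; ls pics
```

```text
32.7 [620.6  95.4 131.6] [3.141 0.    1.449] 22.596795195611737 [ 0.2 -1.   0.3] [-0.21 -0.23  1.05] 0.21617203536354776
[343.1 212.6  31.5  35.2] bottom 229
exp bottom [np.float64(225.3), np.float64(226.6), np.float64(227.8), np.float64(228.9)]
c4.png
crop3.png
s2.png
scene0.png
side0.png
sw2.png
sw3.png
w1.png
w3.png
w327.png
wrist0.png
```

The stop is reached: moment 1.05 N m and the fingers are spreading. Releasing, lifting and checking.

Emit:
arm_command --pt "0.205 0 0 0 -10" --pt "1 0 0 0 -10" --pt "1 0 0 0 -10" --pt "1 0 0 0 -10" --pt "1 0 0 0 -10" --pt "1 0 0 0 -10" --pt "1 0 0 -40 -7" --pt "1 0 0 -80 -7" --pt "1 0 0 -105 -7" --pt "1 0 0 -105 -7" --pt "1 0 0 -105 -7"

```text
clock: 34.33
eef_pos: [620.1, 95.4, 235.0]
eef_rot: [-3.14, 0.0, 1.565]
wrist_force: [-0.5, 0.2, -0.2]
finger_gap: 94.1
finger_force: 0.0
```

Run:
```python
from h import *
s=monitor.read_state();print(s['clock'],s['eef_pos'],s['eef_rot'])
a=cam('scene');b=cam('side');w=cam('wrist');save(w,'w5.png')
big=[cyl(0,0,0,38,34.5),box(0,0,34.5,66,16,33.5)]
for q in(w,b,a):
    for d in trace(q,'cap')[:1]:
        print(np.round(d['rect']),round(d['p'],2),[(z,fit([(q,d['region'])],M['cap'],(620,95),[.2,-1.4,1.2],z=z,S=3)) for z in(69.3,74.5,82)])
im=np.hstack([w['img'][0:420,:,::-1],cv2.resize(b['img'][200:290,195:275,::-1],(240,420))[:, :240]]);cv2.imwrite('pics/c5.png',im)
```

```text
34.325 [620.11000231  95.3728068  235.02139184] [-3.13977970e+00  1.66167313e-04  1.56542520e+00]
[281. 209.  84.  96.] 0.73 [(69.3, (array([620.61 ,  95.294,   1.909]), np.float64(0.022))), (74.5, (array([620.8  ,  96.546,  -1.237]), np.float64(0.03))), (82, (array([620.865,  98.824,  -1.248]), np.float64(0.075)))]
[234. 240.  26.  36.] 0.77 [(69.3, (array([619.936,  95.507,  -1.276]), np.float64(0.059))), (74.5, (array([619.407,  99.424,   1.85 ]), np.float64(0.063))), (82, (array([617.978, 105.125,   1.857]), np.float64(0.075)))]
[344. 212.  29.  34.] 0.95 [(69.3, (array([622.917,  94.124,  -1.223]), np.float64(0.047))), (74.5, (array([624.232,  89.584,   1.917]), np.float64(0.044))), (82, (array([625.805,  84.054,  -1.252]), np.float64(0.042)))]
```

View pics/c5.png

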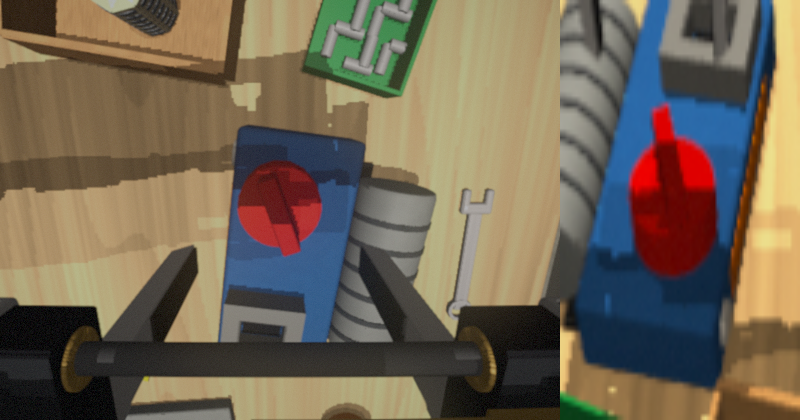

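All three cameras agree that the cap is home: its position is consistent only at z = 69.3, at about (620.5,95.3). It sits level at (280,208) in the wrist view. Next is the plug.

Emit:
arm_command --pt "1 -205 -190 0 0" --pt "1 -205 -190 0 0" --pt "1 -205 -190 0 0" --pt "1 -205 -190 0 0" --pt "1 -205 -190 0 0" --pt "1 -205 -190 0 0" --pt "1 -205 -190 0 0" --pt "1 -205 -190 0 0"

```text
clock: 35.62
eef_pos: [429.9, -107.9, 236.2]
eef_rot: [-3.141, -0.0, 1.567]
wrist_force: [-0.4, -0.1, 0.9]
finger_gap: 94.2
finger_force: 0.0
```

Run:
```python
from h import *
s=monitor.read_state();print(s['clock'],s['eef_pos'],s['eef_rot'])
w=cam('wrist')
for d in trace(w,'plug')[:1]:
    print(np.round(d['rect']),round(d['p'],2),fit([(w,d['region'])],M['plug'],onz(w,d['rect'][:2],35),np.linspace(-1.4,1.4,7),S=3))
    x,y=np.round(d['rect'][:2]).astype(int); x0,y0=x-60,max(0,y-60); print(x0,y0)
    o=np.hstack([cv2.resize(w['img'][y0:y0+120,x0:x0+120,::-1],(400,400),interpolation=cv2.INTER_CUBIC),cv2.resize(w['img'][:,:,::-1],(400,400))])
    cv2.imwrite('pics/c6.png',o)
```

```text
35.625 [ 429.91185846 -107.94212256  236.24047223] [-3.14124035e+00 -1.91377873e-04  1.56671823e+00]
[276. 212.  63.  55.] 0.97 (array([ 4.23131e+02, -1.34994e+02, -3.20000e-01]), np.float64(0.034))
216 152
```

View pics/c6.png

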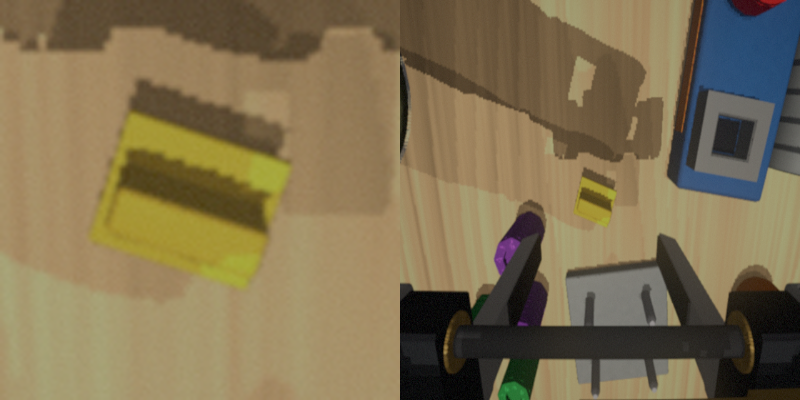

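The plug stands at (276,212) with its flange slope giving yaw ≈ −0.31, at (423,−135). Aligning above it.

Emit:
arm_command --pt "0.6 -27 -7 20 -10" --pt "0.6 -27 -7 40 -20" --pt "0.6 -27 -7 60 -30" --pt "0.6 -27 -7 80 -40" --pt "0.6 -27 -7 100 -50" --pt "0.6 -27 -7 120 -60" --pt "0.6 -27 -7 120 -70" --pt "0.6 -27 -7 120 -72" --pt "0.6 -27 -7 120 -72" --pt "0.6 -27 -7 120 -72"

```text
clock: 36.98
eef_pos: [422.4, -135.5, 116.6]
eef_rot: [-3.142, 0.0, 2.82]
wrist_force: [0.8, -0.3, -1.0]
finger_gap: 56.6
finger_force: 0.0
```

Emit:
arm_command --pt "0.6 0 0 40 0" --pt "0.6 0 0 61 0" --pt "0.6 0 0 61 0" --pt "0.6 0 0 61 0" --pt "0.1 0 0 61 0" --pt "0.1 0 0 61 0" --pt "0.1 0 0 61 0" --pt "0.1 0 0 61 0" --pt "0.1 0 0 61 0" --pt "0.1 0 0 30 0" --pt "0.1 0 0 -30 0" --pt "0.1 0 0 -90 0" --pt "0.1 0 0 -120 0" --pt "0.1 0 0 -120 0" --pt "0.1 0 0 -120 0" --force 30

```text
clock: 38.85
eef_pos: [421.8, -135.4, 235.0]
eef_rot: [3.141, -0.002, 2.822]
wrist_force: [0.4, -0.3, -1.3]
finger_gap: 15.8
finger_force: 30.0
```

Emit:
arm_command --pt "0.1 -198 144 0 -10" --pt "0.1 -198 144 0 -10" --pt "0.1 -198 144 0 -10" --pt "0.1 -198 144 0 -10" --pt "0.1 -198 144 0 -10" --pt "0.1 -198 144 0 -10" --pt "0.1 -198 144 0 -10" --pt "0.1 -198 144 0 -10"

```text
clock: 39.85
eef_pos: [655.0, -61.5, 237.2]
eef_rot: [3.142, 0.001, 2.996]
wrist_force: [0.7, -0.4, -1.0]
finger_gap: 16.0
finger_force: 30.0
```

Run:
```python
from h import *
s=monitor.read_state();print(s['clock'],s['eef_pos'],s['eef_rot'])
w=cam('wrist');save(w,'w7.png')
u=proj(w,[[600.4,-54.2,92]])[0];print(u)
x0,y0=int(u[0])-60,max(0,int(u[1])-60);print(x0,y0)
o=np.hstack([cv2.resize(w['img'][y0:y0+120,x0:x0+120,::-1],(480,480),interpolation=cv2.INTER_CUBIC),cv2.resize(w['img'][:,:,::-1],(320,240))[np.r_[0:240,0:240]]])
cv2.imwrite('pics/c7.png',o)
```

```text
39.85 [654.96166436 -61.45521936 237.19540576] [3.14157854e+00 9.19138273e-04 2.99604558e+00]
[276.97306782 144.74732226]
216 84
```

View pics/c7.png

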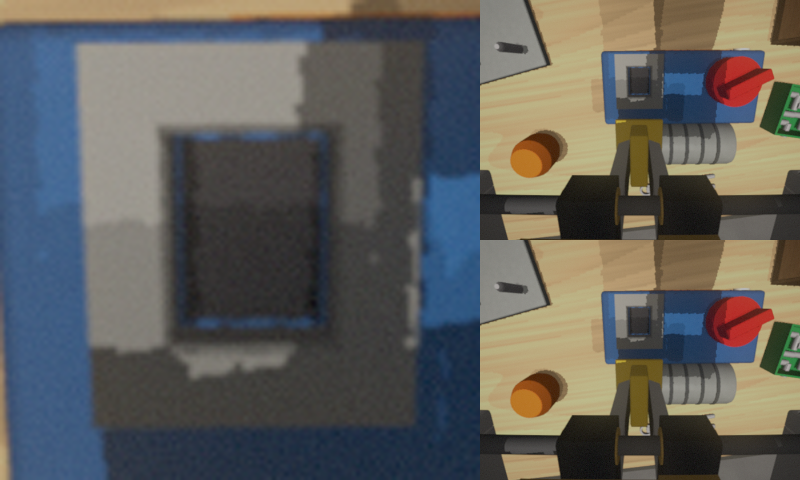

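Run:
```python
from h import *
s=monitor.read_state();w=cam('wrist');t=s['eef_pos'];yw=s['eef_rot'][2]
h=onz(w,(216+250/4-.4,84+235/4-.4),92);print('hole',h)
hs=[onz(w,(216+a/4-.4,84+b/4-.4),92) for a,b in((165,128),(335,128),(168,342),(332,342))];print(hs,np.mean(hs,0))
print('sizes',np.linalg.norm(hs[1]-hs[0]),np.linalg.norm(hs[2]-hs[0]),np.linalg.norm(hs[3]-hs[1]))
d=hs[2]-hs[0];e=hs[3]-hs[1];print('yaw',np.arctan2(d[1],d[0]),np.arctan2(e[1],e[0]))
c=onz(w,(375.0,240),92)
# flange in hand
ux=np.array([np.cos(yw),np.sin(yw)]);uy=np.array([np.sin(yw),-np.cos(yw)])
for z in(-29,-23):
    P=[np.r_[t[:2]+a*ux*29+b*uy*24,t[2]+z] for a,b in((1,-1),(1,1),(-1,-1),(-1,1))]
    print(z,proj(w,P).round(1).tolist())
hsv=cv2.cvtColor(w['img'],cv2.COLOR_RGB2HSV);m=(cv2.inRange(hsv,(20,150,60),(35,255,255))>0)
for r in range(196,240,3):
    xs=np.where(m[r,220:340])[0]; print(r,(xs.min()+220,xs.max()+220) if len(xs) else None,end=' ')
```

```text
hole [598.5 -52.8]
[array([572.9, -68. ]), array([578.3, -30.9]), array([619.8, -74.9]), array([625.2, -37.7])] [599.05  -52.875]
sizes 37.49093223700899 47.40485207233536 47.39039987170406
yaw -0.14607364129722758 -0.14398598024374584
-29 [[236.8, 207.2], [318.2, 207.3], [239.9, 294.6], [315.0, 294.7]]
-23 [[235.6, 210.0], [319.4, 210.1], [238.9, 299.6], [316.1, 299.7]]
196 None 199 None 202 None 205 None 208 None 211 (np.int64(238), np.int64(318)) 214 (np.int64(238), np.int64(318)) 217 (np.int64(238), np.int64(319)) 220 (np.int64(238), np.int64(319)) 223 (np.int64(238), np.int64(318)) 226 (np.int64(238), np.int64(318)) 229 (np.int64(239), np.int64(318)) 232 (np.int64(239), np.int64(318)) 235 (np.int64(239), np.int64(318)) 238 (np.int64(239), np.int64(317))
```

Emit:
arm_command --pt "0.1 58 0 0 0" --pt "0.1 58 0 0 0" --pt "0.1 58 0 30 0" --pt "0.1 58 0 70 0" --pt "0.1 58 0 82 0" --pt "0.1 58 0 82 0" --pt "0.1 58 0 82 0" --pt "0.1 58 0 82 0"

```text
clock: 40.95
eef_pos: [598.6, -52.7, 155.7]
eef_rot: [-3.142, 0.002, 2.997]
wrist_force: [-0.6, 0.2, -0.8]
finger_gap: 15.8
finger_force: 30.0
```

Emit:
arm_command --pt "0.1 0.8 -0.4 0 0" --pt "0.1 0.8 -0.4 6 0" --pt "0.1 0.8 -0.4 9 0" --pt "0.1 0.8 -0.4 11 0" --pt "0.1 0.8 -0.4 12 0" --pt "0.1 0.8 -0.4 12 0"

```text
clock: 41.7
eef_pos: [599.2, -53.3, 145.4]
eef_rot: [-3.141, 0.007, 2.997]
wrist_force: [3.6, 0.3, 19.2]
finger_gap: 15.7
finger_force: 30.0
```

Light contact, with the reaction pushing toward +x. Shifting about 1.5 mm that way and trying again.

Emit:
arm_command --pt "0.1 0 0 -3 0" --pt "0.1 -1.6 0 -3 0" --pt "0.1 -1.6 0 0 0" --pt "0.1 -1.6 0 2 0" --pt "0.1 -1.6 0 3 0" --pt "0.1 -1.6 0 3 0"

```text
clock: 42.45
eef_pos: [601.2, -53.5, 142.6]
eef_rot: [3.142, 0.008, 2.997]
wrist_force: [5.7, -0.3, 20.5]
finger_gap: 16.0
finger_force: 30.0
```

Emit:
arm_command --pt "0.1 -1.3 0 -1 0" --pt "0.1 -1.3 0 0 0" --pt "0.1 -1.3 0 2 0" --pt "0.1 -1.3 0 2 0" --pt "0.1 -1.3 0 2 0"

```text
clock: 43.08
eef_pos: [602.6, -53.7, 140.6]
eef_rot: [3.142, 0.008, 2.997]
wrist_force: [7.8, -0.6, 20.2]
finger_gap: 15.8
finger_force: 30.3
```

Run:
```python
from h import *
a=cam('scene');b=cam('side');w=cam('wrist')
f=lambda q,x,y,k,W:cv2.resize(q['img'][y-k:y+k,x-k*W//300:x+k*W//300,::-1],(W,300),interpolation=cv2.INTER_CUBIC)
def px(q): return proj(q,[[600,-54,105]])[0].astype(int)
A=px(a);B=px(b);C=px(w);print(A,B,C,monitor.read_state()['moment'])
cv2.imwrite('pics/c8.png',np.vstack([np.hstack([f(a,*A,35,400),f(b,*B,35,400)]),np.hstack([f(w,*np.clip(C,[120,90],[430,330]),90,400),cv2.resize(w['img'][:,:,::-1],(400,300))])]))
```

```text
[310 242] [243 200] [276 244] [-0.00257302 -1.04268801  0.03759633]
```

View pics/c8.png

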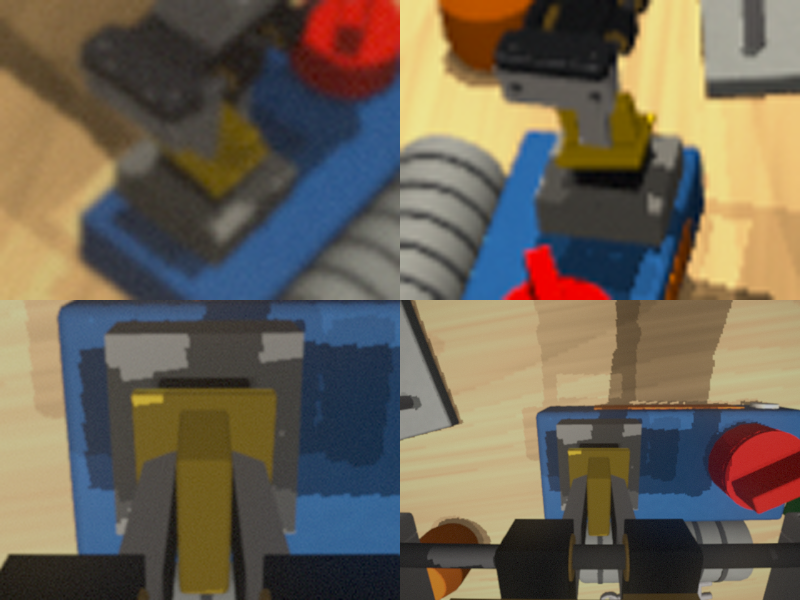

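The view suggests the plug has tilted in the grip, −x side up, with its shank partly in the hole. I'll loosen the fingers so it can settle and self-align, re-centre the tool and check.

Emit:
arm_command --pt "0.1 2 0 -2 0" --pt "0.1 2 0 -2 0" --pt "0.22 2 0 -3 0" --pt "0.22 2 0 -4 0" --pt "0.22 2 0 -4 0" --pt "0.22 2 0 -4 0"

```text
clock: 43.98
eef_pos: [598.0, -53.0, 141.1]
eef_rot: [3.142, -0.001, 2.997]
wrist_force: [0.2, -0.3, -0.5]
finger_gap: 20.3
finger_force: 0.1
```

```bash
cat > pl.py <<'E'
from h import *
s=monitor.read_state();print(s['clock'],s['eef_pos'].round(1),s['eef_rot'].round(3),s['finger_gap'],s['wrist_force'].round(1))
w=cam('wrist');hsv=cv2.cvtColor(w['img'],cv2.COLOR_RGB2HSV);m=(cv2.inRange(hsv,(20,150,60),(35,255,255))>0)
rr=[r for r in range(150,260) if m[r,200:360].sum()>50];print('first row',rr[:1]);
for r in rr[:12:4]:
    xs=np.where(m[r,200:360])[0]+200;print(r,xs.min(),xs.max())
R=lambda a:np.array([[np.cos(a),-np.sin(a)],[np.sin(a),np.cos(a)]])
for zf in (98,104,110,116):
    P=[np.r_[np.array([599,-53])+R(-.145)@[-29,b],zf] for b in(-24,24)];print(zf,proj(w,P).round(1).tolist())
E
python3 pl.py
```

```text
43.975 [598.  -53.  141.1] [ 3.142e+00 -1.000e-03  2.997e+00] 20.31737314558793 [ 0.2 -0.3 -0.5]
first row [229]
229 250 306
233 237 319
237 237 320
98 [[239.8, 202.8], [315.9, 202.9]]
104 [[238.7, 205.3], [316.9, 205.3]]
110 [[237.6, 207.9], [318.0, 208.0]]
116 [[236.4, 210.7], [319.2, 210.8]]
```

Run:
```python
from h import *
a=cam('scene');b=cam('side');w=cam('wrist')
f=lambda q,x,y,k:cv2.resize(q['img'][y-k:y+k,x-k*4//3:x+k*4//3,::-1],(400,300),interpolation=cv2.INTER_CUBIC)
cv2.imwrite('pics/c9.png',np.vstack([np.hstack([f(a,310,242,35),f(b,243,200,35)]),np.hstack([f(w,276,244,60),cv2.resize(w['img'][:,:,::-1],(400,300))])]))
```

```text
(no output)
```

View pics/c9.png

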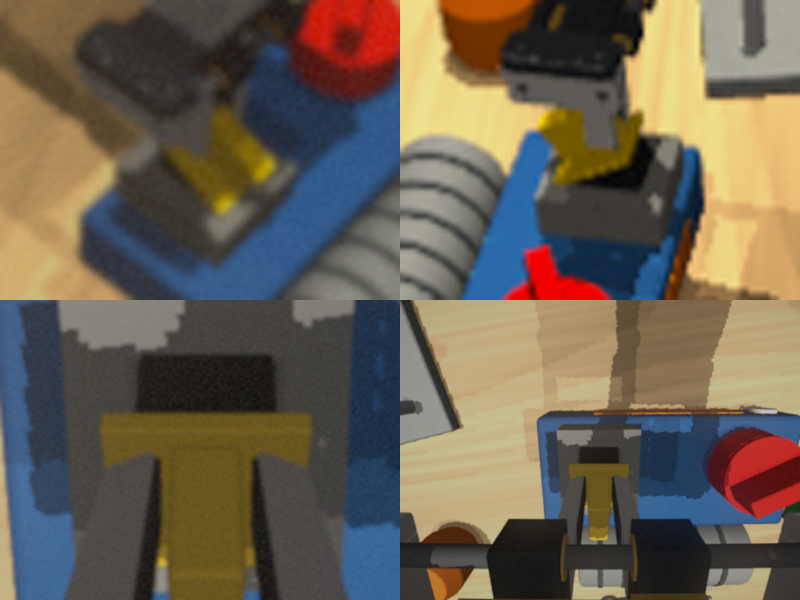

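The plug has pivoted about the pads, leaning toward +x with its −x side up. I'll grip it, lift it out, square it by pressing it lightly onto the bench, and re-grip harder.

Emit:
arm_command --pt "0.1 -2 0 0 0" --pt "0.1 -2 0 0 0" --pt "0.1 -2 0 0 0" --pt "0.1 -2 0 0 0" --pt "0.1 -2 0 0 0" --pt "0.1 -2 0 -20 0" --pt "0.1 -2 0 -50 0" --pt "0.1 -2 0 -80 0" --pt "0.1 -2 0 -80 0" --pt "0.1 60 -30 -80 0" --pt "0.1 110 -50 -80 0" --pt "0.1 140 -68 -80 0" --pt "0.1 140 -68 -80 0" --pt "0.1 140 -68 -80 0" --force 15

```text
clock: 45.92
eef_pos: [450.1, -100.0, 220.8]
eef_rot: [3.141, -0.001, 2.997]
wrist_force: [1.1, 0.0, -2.1]
finger_gap: 15.7
finger_force: 15.0
```

```bash
python3 pl.py
python3 - <<'E'
from h import *
for n in('scene','side'):
    q=cam(n)
    for d in find_in(q,'plug')[:2]: print(n,np.round(d['rect']),round(d['p'],2))
    print(proj(q,[monitor.read_state()['eef_pos'],[599,-53,110]]).round())
E
```

```text
45.925 [ 450.1 -100.   220.8] [ 3.141e+00 -1.000e-03  2.997e+00] 15.722637917548205 [ 1.1  0.  -2.1]
first row [227]
227 249 315
231 237 319
235 237 319
98 [[322.6, 320.1], [371.6, 320.0]]
104 [[323.4, 323.8], [373.2, 323.7]]
110 [[324.2, 327.6], [374.9, 327.5]]
116 [[325.1, 331.6], [376.7, 331.4]]
scene [257. 209.  24.  29.] 0.69
scene [213. 312.  96.  87.] 0.61
[[254. 200.]
 [311. 241.]]
side [291. 169.  26.  21.] 0.75
side [274. 332.  98. 103.] 0.3
[[296. 159.]
 [244. 199.]]
```

Emit:
arm_command --pt "0.1 0 0 50 0" --pt "0.1 0 0 100 0" --pt "0.1 0 0 140 0" --pt "0.1 0 0 148 0" --pt "0.1 0 0 152 0" --pt "0.1 0 0 155 0" --pt "0.1 0 0 158 0" --pt "0.1 0 0 160 0" --pt "0.1 0 0 160 0" --force 10

```text
clock: 47.3
eef_pos: [451.4, -100.5, 64.2]
eef_rot: [-3.141, 0.005, 2.997]
wrist_force: [-4.1, 1.8, 19.1]
finger_gap: 16.2
finger_force: 15.8
```

Emit:
arm_command --pt "0.1 4 0 0 0" --pt "0.1 8 0 0 0" --pt "0.1 12 0 0 0" --pt "0.1 16 0 1 0" --pt "0.1 20 0 2 0" --pt "0.1 24 0 4 0" --pt "0.1 24 0 4 0" --force 6

```text
clock: 48.18
eef_pos: [425.5, -96.6, 57.2]
eef_rot: [3.141, -0.001, 2.997]
wrist_force: [0.1, 0.5, -1.6]
finger_gap: 16.1
finger_force: 6.0
```

```bash
cat > tl.py <<'E'
from h import *
s=monitor.read_state();print(s['clock'],s['eef_pos'].round(1),s['finger_gap'],s['wrist_force'].round(1))
from scipy.spatial.transform import Rotation as Ro
# tilt fit: plug model rotated about its own y (tilt), pose x,y,z free, yaw known, views scene+side
yaw=s['eef_rot'][2]-np.pi
vs=[]
for n in('scene','side','wrist'):
    q=cam(n)
    hsv=cv2.cvtColor(q['img'],cv2.COLOR_RGB2HSV);m=(cv2.inRange(hsv,(20,140,50),(36,255,255))>0)
    u=proj(q,[s['eef_pos']-[0,0,15]])[0]; k=28 if n!='wrist' else 70
    if n=='wrist': continue
    M2=np.zeros_like(m);x,y=u.astype(int);M2[y-k:y+k,x-k:x+k]=1
    m&=M2; vs.append((q,m));print(n,m.sum())
Y=[M['plug'][1],M['plug'][2]]
def f(p,S=4):
    R=Ro.from_euler('z',yaw).as_matrix()@Ro.from_euler('y',p[3]).as_matrix();c=0
    for q,m in vs:
        im=np.zeros((420*S,560*S),np.uint8)
        for b in Y:
            w=(b-[0,0,45])@R.T+p[:3]
            cv2.fillConvexPoly(im,cv2.convexHull(((proj(q,w)+.5)*S-.5).round().astype(np.int32)),1)
        M1=cv2.resize(m.astype(np.uint8),None,fx=S,fy=S,interpolation=cv2.INTER_NEAREST)
        c+=1-((im>0)&(M1>0)).sum()/((im>0)|(M1>0)).sum()
    return c
best=None
for t in(-.3,0,.3,.6):
    p0=np.r_[s['eef_pos']-[0,0,8],t]
    r=minimize(f,p0,method='Nelder-Mead',options=dict(initial_simplex=np.vstack([p0]+[p0+d for d in np.diag([6,6,6,.2])]),maxiter=250,fatol=1e-3,xatol=.1))
    print(t,r.x.round(2),round(r.fun,3))
E
python3 tl.py
```

```text
48.175 [425.5 -96.6  57.2] 16.051725434916307 [ 0.1  0.5 -1.6]
scene 318
side 209
-0.3 [ 4.3982e+02 -9.2560e+01  3.5290e+01 -1.0000e-02] 0.667
0 [ 4.4117e+02 -9.5000e+01  3.8030e+01  1.3000e-01] 0.654
0.3 [ 4.4184e+02 -9.6100e+01  3.9460e+01  1.8000e-01] 0.646
0.6 [ 4.4234e+02 -9.6360e+01  4.0520e+01  2.0000e-01] 0.643
```

Emit:
arm_command --pt "0.3 0 0 0 0" --pt "0.6 0 0 0 0" --pt "0.6 0 0 0 0" --pt "0.6 0 0 0 0" --pt "0.6 0 0 -60 0" --pt "0.6 0 0 -120 0" --pt "0.6 -20 0 -178 0" --pt "0.6 -20 0 -178 0" --pt "0.6 -20 0 -178 0"

```text
clock: 49.45
eef_pos: [445.4, -99.4, 234.7]
eef_rot: [3.141, -0.001, 2.997]
wrist_force: [0.2, 0.5, -0.7]
finger_gap: 56.2
finger_force: 0.0
```

Run:
```python
from h import *
s=monitor.read_state();print(s['clock'],s['eef_pos'].round(1),s['eef_rot'].round(3))
for n in('wrist','scene','side'):
    q=cam(n)
    if n=='wrist': save(q,'w10.png')
    for d in trace(q,'plug')[:1]:
        print(n,np.round(d['rect']),round(d['p'],2),fit([(q,d['region'])],M['plug'],onz(q,d['rect'][:2],35),[-1.2,-.5,-.14,.5,1.2],S=3))
```

```text
49.45 [445.4 -99.4 234.7] [ 3.141e+00 -1.000e-03  2.997e+00]
wrist [280. 185.  39.  56.] 0.64 (array([ 4.3555e+02, -9.7237e+01, -1.4400e-01]), np.float64(0.026))
scene [252. 240.  23.  22.] 0.85 (array([ 4.36382e+02, -9.95890e+01, -2.14000e-01]), np.float64(0.087))
side [300. 207.  18.  19.] 0.92 (array([ 4.34328e+02, -1.02162e+02, -4.80000e-02]), np.float64(0.153))
```

The plug is upright again at (435.6,−97.3), yaw −0.144 (model fit error 0.026). Re-gripping it centred, with 60 N.

Emit:
arm_command --pt "0.6 10 0.7 0 0" --pt "0.6 10 0.7 50 0" --pt "0.6 10 0.7 100 0" --pt "0.6 10 0.7 140 0" --pt "0.6 10 0.7 160 0" --pt "0.6 10 0.7 160 0" --pt "0.6 10 0.7 160 0"

```text
clock: 50.62
eef_pos: [436.3, -97.5, 76.4]
eef_rot: [-3.141, 0.001, 2.997]
wrist_force: [-0.5, 0.1, 0.1]
finger_gap: 56.3
finger_force: 0.0
```

Emit:
arm_command --pt "0.6 0.7 0.2 12 0" --pt "0.6 0.7 0.2 20 0" --pt "0.6 0.7 0.2 22 0" --pt "0.6 0.7 0.2 22 0" --pt "0.1 0.7 0.2 22 0" --pt "0.1 0.7 0.2 22 0" --pt "0.1 0.7 0.2 22 0" --pt "0.1 0.7 0.2 22 0" --pt "0.1 0.7 0.2 22 0" --pt "0.1 0.7 0.2 22 0" --force 60

```text
clock: 51.88
eef_pos: [435.3, -97.1, 53.4]
eef_rot: [3.142, -0.0, 2.997]
wrist_force: [-0.0, -0.0, -1.6]
finger_gap: 15.7
finger_force: 60.0
```

Emit:
arm_command --pt "0.1 0 0 -30 0" --pt "0.1 0 0 -80 0" --pt "0.1 0 0 -130 0" --pt "0.1 0 0 -180 0" --pt "0.1 -80 20 -180 0" --pt "0.1 -140 40 -180 0" --pt "0.1 -200 60 -180 0" --pt "0.1 -210 68 -180 0" --pt "0.1 -210 68 -180 0" --pt "0.1 -210 68 -180 0"

```text
clock: 53.12
eef_pos: [652.5, -60.3, 233.1]
eef_rot: [-3.142, -0.001, 2.997]
wrist_force: [-0.3, -0.2, -1.6]
finger_gap: 15.3
finger_force: 60.0
```

```bash
cat > ih.py <<'E'
from h import *
s=monitor.read_state();t=s['eef_pos'];yw=s['eef_rot'][2];print(s['clock'],t.round(1),s['eef_rot'].round(4),s['finger_gap'])
w=cam('wrist')
ux=np.array([np.cos(yw),np.sin(yw)]);uy=np.array([np.sin(yw),-np.cos(yw)])
OFF=55.0
for z,nm in((26,'low'),(32,'top')):
    P=[np.r_[t[:2]+ux*29+b*uy*24,t[2]+z-OFF] for b in(-1,1)]
    print(nm,proj(w,P).round(1).tolist(), 'px/mm along ux',(proj(w,[P[0]+np.r_[ux,0]])-proj(w,[P[0]]))[0].round(2))
P=[np.r_[t[:2]+ux*22,t[2]+z-OFF] for z in(0,26)];print('shank face rows',proj(w,P).round(1).tolist())
g=w['img'].astype(int)
for r in range(198,218): print(r,g[r,245:312:12].tolist() if 0 else g[r,245:312].mean(0).round().tolist())
print('cols',[(c,g[216:226,c].mean(0).round().tolist()) for c in list(range(232,242))+list(range(314,324))])
P=[onz(w,p,92) for p in []]
E
python3 ih.py
```

```text
53.125 [652.5 -60.3 233.1] [-3.1415e+00 -8.0000e-04  2.9967e+00] 15.314322635976753
low [[236.8, 207.3], [318.2, 207.3]] px/mm along ux [-0.06 -1.64]
top [[235.6, 210.1], [319.4, 210.1]] px/mm along ux [-0.06 -1.68]
shank face rows [[277.6, 207.0], [277.5, 218.6]]
198 [37.0, 49.0, 67.0]
199 [37.0, 49.0, 67.0]
200 [37.0, 49.0, 67.0]
201 [37.0, 49.0, 67.0]
202 [37.0, 49.0, 67.0]
203 [37.0, 49.0, 66.0]
204 [37.0, 49.0, 66.0]
205 [38.0, 49.0, 67.0]
206 [37.0, 49.0, 66.0]
207 [38.0, 49.0, 65.0]
208 [46.0, 49.0, 55.0]
209 [68.0, 59.0, 39.0]
210 [87.0, 72.0, 30.0]
211 [103.0, 85.0, 31.0]
212 [115.0, 96.0, 34.0]
213 [119.0, 100.0, 36.0]
214 [120.0, 100.0, 35.0]
215 [118.0, 98.0, 35.0]
216 [113.0, 94.0, 34.0]
217 [110.0, 91.0, 33.0]
cols [(232, [129.0, 135.0, 132.0]), (233, [129.0, 135.0, 132.0]), (234, [129.0, 135.0, 133.0]), (235, [129.0, 132.0, 125.0]), (236, [126.0, 119.0, 100.0]), (237, [117.0, 101.0, 58.0]), (238, [112.0, 92.0, 36.0]), (239, [114.0, 95.0, 40.0]), (240, [113.0, 94.0, 38.0]), (241, [112.0, 93.0, 38.0]), (314, [107.0, 88.0, 32.0]), (315, [108.0, 89.0, 32.0]), (316, [107.0, 88.0, 32.0]), (317, [108.0, 88.0, 32.0]), (318, [106.0, 87.0, 29.0]), (319, [100.0, 83.0, 36.0]), (320, [81.0, 71.0, 53.0]), (321, [59.0, 62.0, 67.0]), (322, [52.0, 59.0, 69.0]), (323, [49.0, 58.0, 68.0])]
```

Emit:
arm_command --pt "0.1 54.3 -1 0 0" --pt "0.1 54.3 -1 0 0" --pt "0.1 54.3 -1 40 0" --pt "0.1 54.3 -1 70 0" --pt "0.1 54.3 -1 80 0" --pt "0.1 54.3 -1 80 0" --pt "0.1 54.3 -1 80 0" --pt "0.1 54.3 -1 80 0" --pt "0.1 54.3 -1 80 0" --pt "0.1 54.3 -1 80 0" --pt "0.1 54.3 -1 80 0" --pt "0.1 54.3 -1 80 0"

```text
clock: 54.68
eef_pos: [599.1, -53.3, 153.4]
eef_rot: [3.142, -0.0, 2.997]
wrist_force: [-0.2, -1.1, -0.7]
finger_gap: 15.8
finger_force: 60.0
```

Run:
```python
from h import *
for i in range(6):
    s=monitor.read_state();print(s['clock'],s['eef_pos'].round(2),s['eef_rot'].round(4),s['wrist_force'].round(1))
    if i<5: w=cam('wrist' if i else 'scene')
t=s['eef_pos']
# shank bottom edges vs hole in wrist picture
g=w['img'];save(w,'w11.png')
o=np.hstack([cv2.resize(g[150:250,210:345,::-1],(780,578),interpolation=cv2.INTER_CUBIC)]);cv2.imwrite('pics/c11.png',o)
R=lambda a:np.array([[np.cos(a),-np.sin(a)],[np.sin(a),np.cos(a)]])
print('hole -x edge px',proj(w,[np.r_[np.array([599,-52.9])+R(-.145)@[-23.5,b],92] for b in(-18.5,18.5)]).round(1).tolist())
print('shank bottom px',proj(w,[np.r_[t[:2]+[.4,.5]+R(-.145)@[-22,b],t[2]-53.5] for b in(-17,17)]).round(1).tolist())
```

```text
54.675 [599.11 -53.31 153.44] [ 3.1416 -0.      2.9967] [-0.2 -1.1 -0.7]
54.725 [599.1  -53.3  153.43] [ 3.1416 -0.      2.9967] [-0.8  0.3 -1.2]
54.775 [599.09 -53.29 153.4 ] [-3.1416e+00 -1.0000e-04  2.9967e+00] [-0.3  0.8 -1. ]
54.825 [599.09 -53.28 153.42] [ 3.1416 -0.      2.9967] [ 0.5 -0.9 -1.6]
54.875 [599.11 -53.28 153.44] [3.1416 0.     2.9967] [ 0.7  0.5 -1.2]
54.925 [599.09 -53.29 153.42] [-3.1416 -0.      2.9967] [-0.5  1.1 -2.2]
hole -x edge px [[251.2, 202.1], [305.1, 202.1]]
shank bottom px [[252.9, 208.0], [304.0, 208.0]]
```

View pics/c11.png

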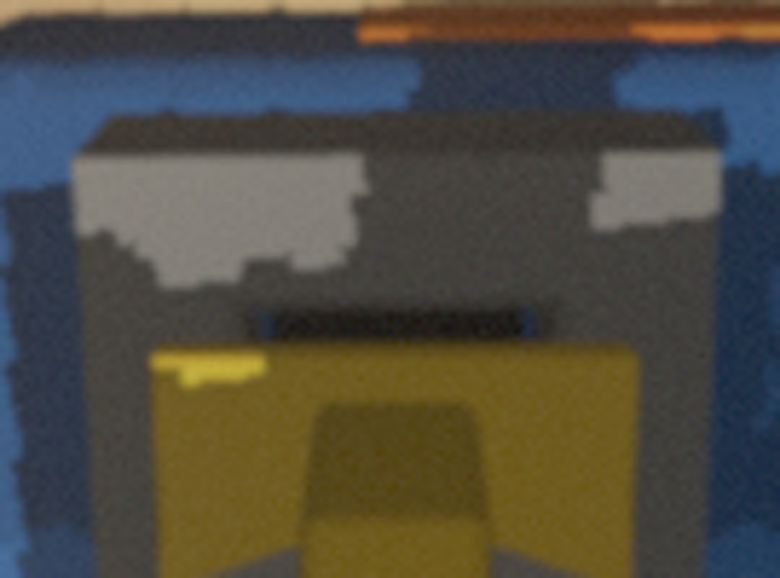

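The shank is within 0.5 mm of the hole in both directions: hole −x edge at row 203, flange columns centred on the block. Descending.

Emit:
arm_command --pt "0.1 0 0.3 4 0" --pt "0.1 0 0.3 7 0" --pt "0.1 0 0.3 9 0" --pt "0.1 0 0.3 11 0" --pt "0.1 0 0.3 13 0" --pt "0.1 0 0.3 13 0"

```text
clock: 55.68
eef_pos: [599.1, -53.0, 140.3]
eef_rot: [-3.142, -0.0, 2.997]
wrist_force: [0.2, 0.7, -1.3]
finger_gap: 15.6
finger_force: 60.0
```

Emit:
arm_command --pt "0.1 0 0 4 0" --pt "0.1 0 0 8 0" --pt "0.1 0 0 12 0" --pt "0.1 0 0 16 0" --pt "0.1 0 0 18 0" --pt "0.1 0 0 20 0" --pt "0.1 0 0 21 0" --pt "0.1 0 0 22 0" --pt "0.1 0 0 22 0"

```text
clock: 56.8
eef_pos: [599.2, -53.0, 119.3]
eef_rot: [-3.142, 0.001, 2.997]
wrist_force: [-4.8, 0.8, 6.1]
finger_gap: 16.0
finger_force: 60.0
```

Emit:
arm_command --pt "0.1 0 0 1 0" --pt "0.1 0 0 2 0" --pt "0.1 0 0 2 0" --pt "0.1 0 0 -1 0" --pt "1 0 0 -1 0" --pt "1 0 0 -1 0" --pt "1 0 0 -1 0" --pt "1 0 0 -1 0" --pt "1 0 0 -1 0" --pt "1 0 0 -50 0" --pt "1 0 0 -110 0" --pt "1 -60 0 -120 0" --pt "1 -60 0 -120 0" --pt "1 -60 0 -120 0"

```text
clock: 58.55
eef_pos: [657.9, -61.6, 237.4]
eef_rot: [3.142, -0.002, 2.997]
wrist_force: [-0.2, -1.4, -0.4]
finger_gap: 94.0
finger_force: 0.0
```

Run:
```python
from h import *
s=monitor.read_state();print(s['clock'],s['eef_pos'].round(1))
a=cam('scene');b=cam('side');w=cam('wrist')
Y=[q for q in M['plug'][1:]]
for q,n in((w,'w'),(b,'side'),(a,'scene')):
    for d in trace(q,'plug'):
        if d['p']>.4 and np.hypot(*(np.array(d['rect'][:2])-proj(q,[[599,-53,110]])[0]))<30:
            print(n,np.round(d['rect']),[(z,fit([(q,d['region'])],Y,(599,-53),[-.145],z=z,S=3)) for z in(66,72)]);break
    for d in trace(q,'cap')[:1]: print(n,'cap',np.round(d['rect']),d['p'],fit([(q,d['region'])],M['cap'],(620,95),[-1.25],z=69.3,S=3))
im=lambda q,x,y,k:cv2.resize(q['img'][y-k:y+k,x-k*4//3:x+k*4//3,::-1],(400,300),interpolation=cv2.INTER_CUBIC)
cv2.imwrite('pics/c12.png',np.vstack([np.hstack([im(a,330,225,60),im(b,240,225,60)]),np.hstack([cv2.resize(w['img'][:,:,::-1],(400,300)),cv2.resize(b['img'][:,:,::-1],(400,300))])]))
```

```text
58.55 [657.9 -61.6 237.4]
w [279. 143.  54.  69.] [(66, (array([ 5.99107e+02, -5.25860e+01, -1.44000e-01]), np.float64(0.029))), (72, (array([ 5.99153e+02, -5.23480e+01, -1.48000e-01]), np.float64(0.061)))]
w cap [454. 142. 120.  92.] 0.92 (array([620.367,  95.82 ,  -1.239]), np.float64(0.021))
side [245. 202.  20.  18.] [(66, (array([ 5.99004e+02, -5.47140e+01, -1.20000e-02]), np.float64(0.151))), (72, (array([ 5.95899e+02, -4.77840e+01,  5.10000e-02]), np.float64(0.164)))]
side cap [233. 240.  32.  35.] 0.94 (array([619.505,  94.778,  -1.28 ]), np.float64(0.046))
scene [308. 243.  28.  26.] [(66, (array([ 6.01097e+02, -5.43510e+01, -1.70000e-01]), np.float64(0.104))), (72, (array([ 6.03139e+02, -5.80010e+01, -1.45000e-01]), np.float64(0.116)))]
scene cap [344. 217.  20.  25.] 0.51 (array([629.461,  92.266,  -1.314]), np.float64(0.645))
```

View pics/c12.png

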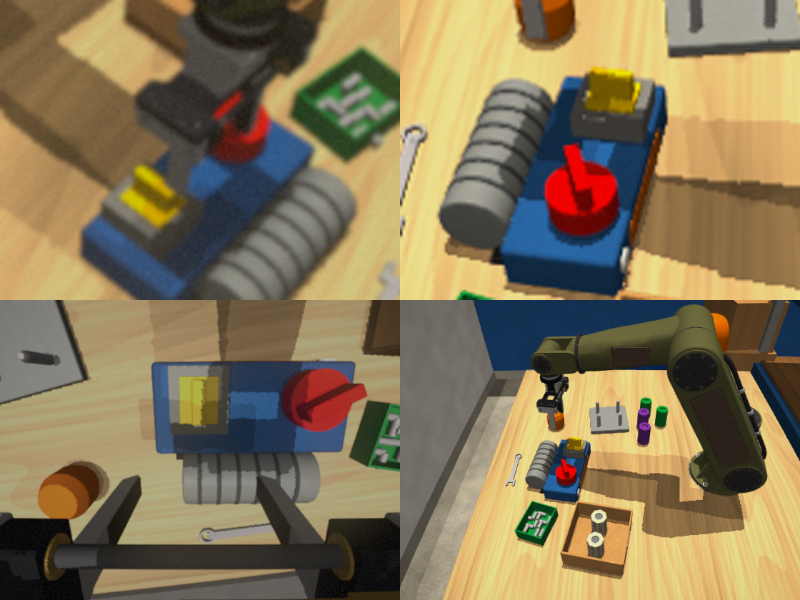

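The plug's flange sits flat on the block at (195,400) in the wrist view, and the fits agree at z = 66. The cap is home, both filters are in the carton, all posts are empty and the bystanders have not moved.

```bash
python3 -c "
from cell import job;print(job.sign_off())"
```

```text
the job is handed in; nothing more can be done
None
```

The job is handed in (no verdict came back): by my final camera check, both used filters are in the carton, the plug is seated flat in its socket, the red cap is home and level on the neck, and the bolt bin and float were not disturbed.

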